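# Clamp a battery cell with the click-stop torque knob

### The arm

A 7-joint arm with a two-finger parallel gripper is mounted at the origin on the work surface. World frame = base frame: x ahead of the robot, y to its left, z up, the work surface at z = 0. Lengths are in m, angles in rad, forces in N, time in s.
With the tool pointing down it reaches from about 0.425 to 0.875 m from the base axis. Payload 4.7 kg.
Tool frame: the origin (TCP) lies at the very end of the fingers, on their centre line; the grasp point (between the pads) lies 19 mm behind it; z points along the fingers, y is the line along which they close (so a half turn about z gives the same grasp; the last joint's range is limited). The gripper opens to 87 mm and grips with 3 to 60 N. Pads are 19 mm wide; open, the fingers measure 117 mm over their backs; the gripper's body (75 mm by 190 mm) begins 51 mm behind the grasp point.
Start: joints at [1.118, 0.321, -0.07, 1.45, 0.023, 1.371, -0.057], TCP at [0.293, -0.58, 0.223] pointing down, gripper open.
Joint ranges: [-2.86, 2.86], [-0.3, 2.09], [-1.38, 1.24], [0.06, 2.45], [-1.56, 4.7], [0.09, 2.05], [-2.69, 2.69]. Speed limits (rad/s): [2.57, 2.57, 3.14, 3.14, 3.14, 3.14, 3.14].

### API

Orientations are given as a rotation vector (axis times angle).
In Python, from bench import ctrl gives the robot as it stands.
- The arm moves only by the tool jog_arm, never from a script. Its argument "commands" is a list of rows, each a list of 7 numbers: the opening, from 0 (shut) to 1 (fully open), then the shift along the world's x, y, z scaled (see below), then the turn, a rotation vector about the world's x, y, z scaled (see below). A call has exactly 5 rows; each row is the pose to reach, as a shift and turn from the pose commanded when the call began; what a row does not reach only later rows make up. The controller multiplies each number of a shift by 0.5 m and each number of a turn by 30 degrees. A row lasts 1/12 s, in which the tool goes at most 41.7 mm and 7.16 degrees, less where a joint would pass 70% of its speed; a pose out of reach is approached as far as the arm can. A call with a number of a shift or a turn outside -1 to 1 is refused whole. A call with a gripper value outside its range is refused whole. The fingers move at their own pace and stop on an object; "grip_force" is the grip in N (left out, the last holds). Time passes only in rows, so rows that repeat a pose let the fingers close, or fill a call up. It gives the time, the measured TCP pose, the force, the opening and the grip force at its end, in the units of the state.
- ctrl.get_state(): the state, without advancing time (a new reading comes with each control period).
- ctrl.get_image(name): name is "scene" or "top" or "wrist"; returns a dict with "frame" (384x512x3 uint8, red, green, blue), "vfov" (degrees; the focal length in pixels is half the picture's height over the tangent of half this angle, whatever the lens; pixels are square), "cx", "cy" (the principal point, pixels), "camera_from_world" (4x4, takes a point from world to camera coordinates); the wrist camera has in their place "mount" (4x4, takes a point from camera to tool coordinates, whose origin is the TCP and whose axes are the flange's). Camera axes: x right, y down, z forward; pixel columns grow to the right and rows downward; lengths in m; the calibration is good to about 2 mm. A picture is of the moment at which its call begins: read the wrist's pose just before it. There is no depth.
- ctrl.close_job(): hands the job in; it is judged then, once.
The state is a dict: "time": time; "joint_positions": joint angles; "qd": joint speeds; "joint_torque": joint torques, N m; "position": TCP position; "tool_rot": TCP orientation; "ft_force": force on the tool from outside, world axes, zero at the start; "torque": the same for the moment, N m; "grip_width": opening from 0.0 (shut) to 1.0 (fully open); "grip_force": force on a finger pad.
Only numpy, scipy, OpenCV 4.12 (cv2) and the standard library are available. Lean on these libraries where they do the work, as an engineer would, in place of code of your own. Each camera call takes 0.05 s, during which the arm holds its last target. There are 200 camera calls.

### The job

Stand the tall loose battery cell upright in the clamp, slid gently along until its end rests against the end stop, then turn the black torque knob clockwise until it slips and clicks, and stop at that first click: a second click overstresses the cell. Let go, leaving the cell clamped, and leave the other things on the bench where they are.

Things in the scene. Friction and masses are not known exactly. Their poses are not given: they have to be found in the camera images.
- cell: the tall loose battery cell: a plain dark grey prismatic block, 110 long (its x) x 26 thick (its y) x 90 high (its z), about 0.45 kg, standing upright alone on the bench, two small metal terminals (6 high) on top; both ends are alike. Origin: centre of the underside.
- clamp: the fixed cell clamp: dark steel base plate 160 (its x) x 270 (its y) x 12 high; origin under its centre, z up. The cell's slot runs along x on the -y half, between a steel anvil (-y side) and the moving steel jaw (+y side), both 84 long in x and centred at x = 0; their faces reach up to z = 46, flared lips to 57. The grey drive housing spans x -50..50, y 15..130, to z = 64.
- nest_home (a point): point on the slot's floor (12 above the bench), axes as the clamp's: when the cell's end touches the end stop, its origin has x = 0 here, y within 12, its length along x (either way round). The anvil is set differently each time: its face lies at y = -23.5 to -14.5 here, so the turn needed before the jaw bites cannot be worked out and must be felt.
- end_stop: fixed aluminium block 20 x 46 x 45 high at the +x end of the slot; origin at the bottom middle of the face that the cell's end must touch, axes as the clamp's. Push the cell against it with about 5 N, never over 40.
- jaw: the moving jaw; origin at the foot of the middle of its clamping face, which looks to -y (axes as the clamp's). It moves to -y by 7 mm per radian of the knob and pushes the cell over against the anvil; at the start the slot is 32 to 44 wide, 6 to 18 more than the cell.
- knob_grip (a point): point on the vertical axis of the black torque knob on the housing (clamp x = 0, y = 75), 97 above the bench, at the height to grip. The knob's upright grip bar is 44 long (x of this frame) and 14 thick (y), from 20 below to 14 above this point, over a disc 52 in diameter. The frame turns with the knob. Take several grasps.
- knob: the same knob, origin on its axis 28 lower. Clockwise from above tightens: about 0.22 N m while the jaw runs free (0.8 to 2.6 rad), rising as it bites to 0.36-0.42, where the limiter slips: the torque sinks to about 0.25, then jumps up again at the click, and so on; clicks at 0.4 and 0.8 rad of slip. The grip bar is springy (0.15 rad at the bite). It stays where left; turning back loosens it.
- telltale (a joint): height (m) of the small steel pin in the top of the knob, which rises by 3 mm per radian that the limiter has slipped: 0 at the start, about 0.0012 at the first click and 0.0024 at the second; too little to be read well, so feel the torque instead
- short_cell: bystander: a cell of half height, 90 x 26 x 50 high
- low_cell: bystander: another cell of half height, 90 x 26 x 50 high
- screwdriver: bystander: screwdriver lying on the bench
- wrench: bystander: wrench lying on the bench
- tape_roll: bystander: cardboard ring 90 in diameter, 24 high
- jar: bystander: clear jar, 60 in diameter, 70 high
- cup: bystander: white mug, 76 in diameter, 90 high
Things that resemble listed ones, but are neither listed nor needed, are in the scene too. Leave any green or orange look-alike of the cell alone.

How it is judged:
By the outcome, as a careful person would: the job done as asked, in the order asked, and still so for the second after the job is handed in, with the robot touching nothing.
It also fails if it takes over 67 s, if anything falls off the work surface, if the arm or the gripper's body presses on something with over 40 N, if the wrist force passes 120 N, or if a joint passes its speed limit or range.

## Working session

There is one attempt and no reset: what is moved stays moved. The work goes in short steps, Python scripts to look and compute and a tool call to move; the robot and the scene stay as the last step left them, time stands still between calls to the robot, and variables do not carry over. Pictures are saved under pics/ and viewed, at most 10 in all, crops included, and the job is handed in when it is done.

Besides the shell and the picture viewer there is one more tool, called after "Request:" as name(argument=value, ...) on one line, values as JSON. jog_arm: Moves the arm, as the interface text tells. Shifts and turns lie within -1 to 1; 1 stands for 0.5 m of shift or 30 degrees of turn. Its arguments: {"type":"object","properties":{"commands":{"type":"array","items":{"type":"array","items":{"type":"number","minimum":-1,"maximum":1}}},"grip_force":{"type":"number"}},"required":["commands"]}

```bash
mkdir -p pics; ls; cat > h.py <<'E'
import numpy as np, cv2
from bench import ctrl
def snap(name,fn=None):
    s=ctrl.get_state(); im=ctrl.get_image(name); im['s']=s
    if fn: cv2.imwrite('pics/'+fn,im['frame'][:,:,::-1])
    return im
def cam(im):
    f=im['frame'].shape[0]/2/np.tan(np.radians(im['vfov'])/2)
    if 'mount' in im:
        T=np.eye(4);T[:3,:3]=cv2.Rodrigues(np.array(im['s']['tool_rot'],float))[0];T[:3,3]=im['s']['position']
        W=T@np.array(im['mount'])
    else: W=np.linalg.inv(np.array(im['camera_from_world']))
    return f,im['cx'],im['cy'],W
def px2w(im,u,v,z):
    f,cx,cy,W=cam(im); d=W[:3,:3]@np.array([(u-cx)/f,(v-cy)/f,1]); o=W[:3,3]
    return o+d*(z-o[2])/d[2]
def w2px(im,p):
    f,cx,cy,W=cam(im); q=np.linalg.inv(W)@np.append(p,1); return np.array([f*q[0]/q[2]+cx,f*q[1]/q[2]+cy])
E
python3 - <<'E'
from h import *
a=snap('top');b=snap('scene')
im=np.vstack([a['frame'],b['frame']])[:,:,::-1]
cv2.imwrite('pics/top.png',cv2.resize(a['frame'][:,:,::-1],(800,600),interpolation=cv2.INTER_CUBIC))
cv2.imwrite('pics/scene.png',cv2.resize(b['frame'][:,:,::-1],(800,600),interpolation=cv2.INTER_CUBIC))
np.save('/tmp/a.npy',a);np.save('/tmp/b.npy',b)
print(a['vfov'],a['camera_from_world'],b['vfov'],b['camera_from_world'],ctrl.get_state())
E
```

```text
pics
46.53857125251123 [[-0.02314423 -0.99972591  0.00352929  0.02477102]
 [-0.99816035  0.02290981 -0.05613428  0.52041525]
 [ 0.05603804 -0.00482199 -0.99841699  1.55157889]
 [ 0.          0.          0.          1.        ]] 54.468048955772716 [[-0.29646634  0.95488732 -0.01726041  0.13715979]
 [ 0.7726458   0.22918399 -0.59202463 -0.33630339]
 [-0.561361   -0.18885156 -0.80573502  1.51942385]
 [ 0.          0.          0.          1.        ]] {'time': 0.1, 'joint_positions': array([ 1.11807621,  0.32173925, -0.07009342,  1.45154716,  0.0226057 ,
        1.37080284, -0.05688018]), 'qd': array([ 0.00048387, -0.00047152,  0.00025436, -0.00113321,  0.00141351,
       -0.001068  ,  0.00117003]), 'joint_torque': array([ 1.43049579e-04, -4.92569876e+01, -4.05533854e-01, -3.13400745e+01,
       -6.42759749e-02,  3.94937466e-02,  6.55022362e-06]), 'position': array([ 0.29226893, -0.58003136,  0.22158014]), 'tool_rot': array([-3.05478837e+00, -7.26347216e-01,  7.66730556e-04]), 'ft_force': array([-0.15698028, -0.14310569, -0.07074095]), 'torque': array([ 0.02839614, -0.00562107,  0.02642812]), 'grip_force': 0.0, 'grip_width': 0.9994099236531782}
```

View pics/top.png

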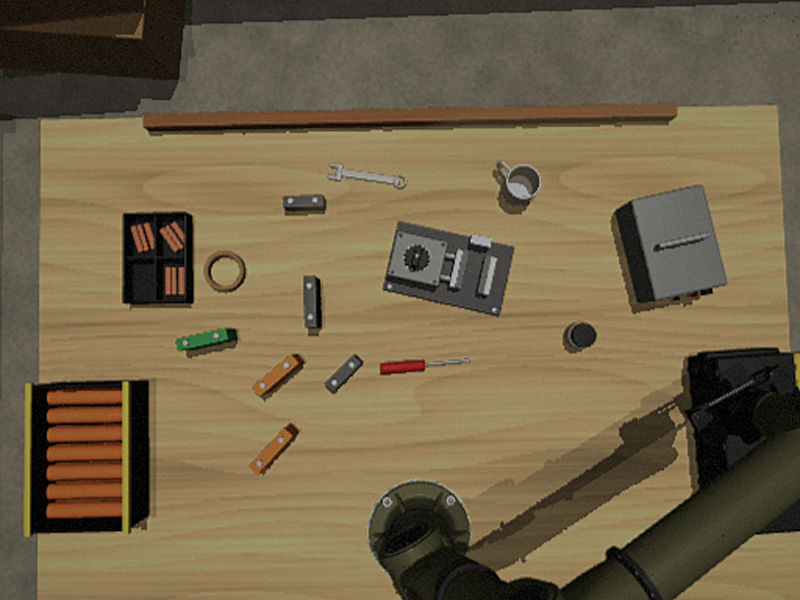

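View pics/scene.png

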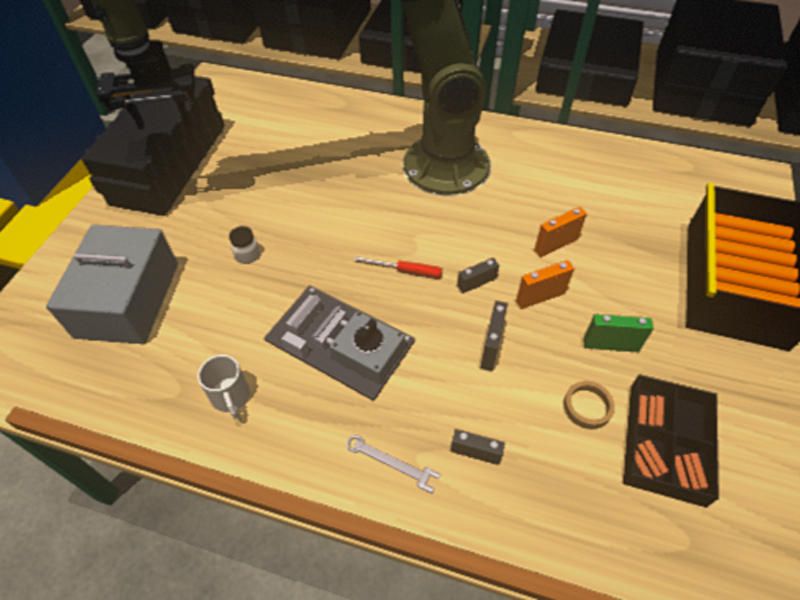

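Top view (800×600) shows three dark grey candidates: (312,302), which looks taller and longer, (304,203) and (344,374). The green cell at (206,339) and the orange ones at (278,375) and (274,448) are decoys. The clamp is at (450,268), with its knob at (416,258), jaw at (456,268), anvil at (487,275) and end stop at (481,242). I choose (312,302). I'll check it in one close crop.

```bash
python3 - <<'E'
from h import *
a=np.load('/tmp/a.npy',allow_pickle=True).item();b=np.load('/tmp/b.npy',allow_pickle=True).item()
s=800/512
for n,u,v,z in [('cellT1',311,284,.096),('cellT2',312,316,.096),('knob',416,258,.11),('stop',481,242,.045),('anvil',487,277,.057),('jaw',456,269,.057),('bp TL',399,222,.012),('TR',514,246,.012),('BR',498,315,.012),('BL',384,290,.012),('low1a',291,205,.056),('low1b',321,205,.056),('low2a',335,385,.056),('low2b',354,363,.056)]:
    print(n,px2w(a,u/s,v/s,z).round(3))
print([w2px(b,px2w(a,312/s,300/s,z))*s for z in (0.,.09)])
c=a['frame'][120:250,150:350,::-1]; d=b['frame'][150:310,160:340,::-1]
c=cv2.resize(c,(800,520),interpolation=cv2.INTER_CUBIC)
d=cv2.resize(b['frame'][180:250,280:380,::-1],(800,560),interpolation=cv2.INTER_CUBIC)
cv2.imwrite('pics/c.png',np.hstack([cv2.resize(c,(400,260)),cv2.resize(d,(372,260))]))
E
```

```text
cellT1 [0.548 0.221 0.096]
cellT2 [0.48  0.22  0.096]
knob [ 0.597 -0.004  0.11 ]
stop [ 0.636 -0.149  0.045]
anvil [ 0.557 -0.159  0.057]
jaw [ 0.577 -0.092  0.057]
bp TL [0.69  0.031 0.012]
TR [ 0.63  -0.227  0.012]
BR [ 0.475 -0.186  0.012]
BL [0.537 0.068 0.012]
low1a [0.726 0.268 0.056]
low1b [0.725 0.202 0.056]
low2a [0.33  0.178 0.056]
low2b [0.377 0.136 0.056]
[array([494.56405673, 351.32466667]), array([494.58752445, 323.60065244])]
```

View pics/c.png

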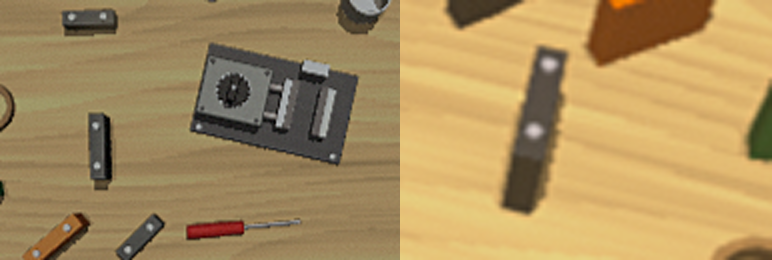

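The close crop confirms it. The grey block at left crop (99,147) is about 107 mm long and stands tall in the scene view at right (530,130). The other two greys are half height. The slot lies between the jaw (286,105) and the anvil (325,113), with the end stop at (314,69). I'm moving above the clamp to look closer.

Request:
jog_arm(commands=[[1,0.036,0.064,0.015,0,0,-0.09],[1,0.072,0.128,0.03,0,0,-0.18],[1,0.108,0.192,0.045,0,0,-0.27],[1,0.144,0.256,0.06,0,0,-0.36],[1,0.18,0.32,0.074,0,0,-0.447]])

```text
time: 0.52
position: [0.3829, -0.4187, 0.2595]
tool_rot: [-3.12, -0.361, 0.001]
ft_force: [0.2, -0.3, -0.1]
grip_width: 1.0
grip_force: 0.0
```

Request:
jog_arm(commands=[[1,0.036,0.064,0.015,0,0,-0.09],[1,0.072,0.128,0.03,0,0,-0.18],[1,0.108,0.192,0.045,0,0,-0.27],[1,0.144,0.256,0.06,0,0,-0.36],[1,0.18,0.32,0.074,0,0,-0.447]])

```text
time: 0.93
position: [0.4729, -0.2587, 0.2968]
tool_rot: [3.141, -0.006, -0.001]
ft_force: [1.3, -0.1, 0.4]
grip_width: 0.999
grip_force: 0.0
```

Request:
jog_arm(commands=[[1,0.06,0.107,0.025,0,0,-0.15],[1,0.12,0.213,0.05,0,0,-0.3],[1,0.18,0.32,0.074,0,0,-0.447],[1,0.18,0.32,0.074,0,0,-0.447],[1,0.18,0.32,0.074,0,0,-0.447]])

```text
time: 1.35
position: [0.5644, -0.0939, 0.3344]
tool_rot: [-3.118, 0.358, -0.002]
ft_force: [0.5, 0.9, 0.5]
grip_width: 0.999
grip_force: 0.0
```

```bash
python3 - <<'E'
from h import *
a=snap('wrist'); np.save('/tmp/w1.npy',a)
print(a['s']['position'],a['s']['tool_rot'],a['s']['joint_positions'].round(2),a['s']['ft_force'],a['mount'],a['vfov'])
cv2.imwrite('pics/w1.png',cv2.resize(a['frame'][:,:,::-1],(800,600),interpolation=cv2.INTER_CUBIC))
E
```

```text
[ 0.56436053 -0.09393263  0.33436477] [-3.11812294e+00  3.57845176e-01 -2.18530052e-03] [ 0.5   0.15 -0.43  1.45  0.06  1.55 -1.73] [0.5311139  0.90866093 0.48881227] [[ 2.67170368e-04 -9.69922243e-01 -2.43414811e-01  6.62435028e-02]
 [ 9.99999952e-01  2.21664476e-04  2.14338025e-04  3.77300260e-04]
 [-1.53934802e-04 -2.43414857e-01  9.69922257e-01 -1.61822269e-01]
 [ 0.00000000e+00  0.00000000e+00  0.00000000e+00  1.00000000e+00]] 62.627806490088766
```

View pics/w1.png

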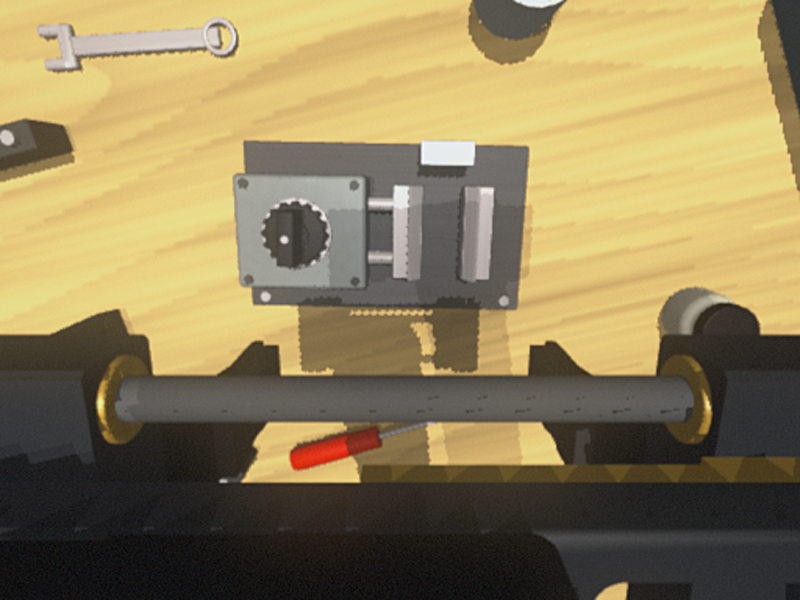

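The wrist view shows, at 800×600:
- Base plate corners: (244,142), (528,147), (517,309), (252,303).
- Knob pin at (285,239), with the grip bar vertical in the picture.
- Jaw's inner edge at u≈422, anvil's inner edge at u≈458.
- End stop's front edge at v≈165.

```bash
cat >> h.py <<'E'
E
python3 - <<'E'
from h import *
a=np.load('/tmp/w1.npy',allow_pickle=True).item(); s=800/512
P=lambda u,v,z:px2w(a,u/s,v/s,z)
tl,tr,br,bl=[P(u,v,.012) for u,v in ((244,142),(528,147),(517,309),(252,303))]
c=(tl+tr+br+bl)/4; print('c',c.round(4),[np.linalg.norm(q).round(3) for q in (tl-tr,tr-br,br-bl,bl-tl)])
yx=[np.degrees(np.arctan2(*(q[1::-1]))) for q in (tl-bl,tr-br)]; yy=[np.degrees(np.arctan2(*(q[1::-1])))-90 for q in (tl-tr,bl-br)]
print(yx,yy); th=np.radians(np.mean(yx+yy)); ex=np.array([np.cos(th),np.sin(th)]);ey=np.array([-ex[1],ex[0]])
for n,u,v,z in [('pin',285,239,.111),('bar top',285,210,.111),('bar bot',285,267,.111),('jaw face',422,232,.046),('jaw lip',409,232,.057),('anv face',460,232,.046),('anv lip',475,232,.057),('stop bot front edge',448,176,.012),('stop top front L',421,165,.057),('R',474,165,.057),('jaw x+',400,186,.057),('jaw x-',400,279,.057)]:
    p=P(u,v,z)[:2]; d=p-c[:2]; print(n,p.round(4),'clamp',(d@ex).round(4),(d@ey).round(4))
b=np.load('/tmp/a.npy',allow_pickle=True).item()
g=cv2.cvtColor(a['frame'],cv2.COLOR_RGB2GRAY)
print(g[150,240:330].tolist()); print(g[90:125,286].tolist())
E
```

```text
c [ 0.5853 -0.08    0.012 ] [np.float64(0.267), np.float64(0.157), np.float64(0.269), np.float64(0.156)]
[np.float64(-14.58882478957204), np.float64(-13.639511304605582)] [np.float64(-14.052315030545671), np.float64(-14.37429710822127)]
pin [ 0.6039 -0.0077] clamp 0.0003 0.0746
bar top [ 0.6254 -0.0141] clamp 0.0227 0.0737
bar bot [ 0.5826 -0.0015] clamp -0.0219 0.0754
jaw face [ 0.5777 -0.1138] clamp 0.0009 -0.0347
jaw lip [ 0.5815 -0.1025] clamp 0.0018 -0.0228
anv face [ 0.5699 -0.1475] clamp 0.0015 -0.0693
anv lip [ 0.5683 -0.1595] clamp 0.003 -0.0813
stop bot front edge [ 0.6201 -0.1498] clamp 0.0508 -0.0592
stop top front L [ 0.6351 -0.1254] clamp 0.0594 -0.0318
R [ 0.6248 -0.1697] clamp 0.0602 -0.0774
jaw x+ [ 0.6221 -0.1038] clamp 0.0414 -0.0141
jaw x- [ 0.5419 -0.085 ] clamp -0.0409 -0.0155
[91, 92, 93, 90, 92, 91, 94, 95, 93, 92, 88, 122, 194, 193, 189, 191, 193, 192, 189, 183, 153, 138, 140, 139, 138, 137, 134, 134, 145, 153, 93, 90, 91, 91, 91, 93, 92, 91, 93, 94, 90, 94, 92, 89, 92, 92, 90, 89, 93, 92, 91, 92, 85, 62, 76, 77, 99, 132, 133, 128, 128, 131, 131, 135, 139, 155, 176, 188, 188, 188, 187, 183, 183, 177, 141, 90, 90, 91, 92, 96, 91, 94, 94, 93, 91, 93, 93, 93, 93, 92]
[212, 236, 234, 235, 234, 234, 234, 234, 235, 234, 235, 234, 235, 237, 238, 201, 89, 71, 77, 75, 74, 75, 90, 103, 109, 114, 113, 112, 110, 113, 112, 114, 111, 112, 111]
```

Request:
jog_arm(commands=[[1,-0.02,0.07,0,0,0,0.09],[1,-0.04,0.14,0,0,0,0.18],[1,-0.06,0.21,0,0,0,0.27],[1,-0.08,0.28,0,0,0,0.36],[1,-0.1,0.35,0,0,0,0.447]])

```text
time: 1.82
position: [0.5115, 0.0756, 0.3331]
tool_rot: [3.141, 0.001, -0.001]
ft_force: [0.5, 1.0, 0.3]
grip_width: 1.0
grip_force: 0.0
```

Request:
jog_arm(commands=[[1,-0.02,0.07,0,0,0,0],[1,-0.04,0.14,-0.02,0,0,0],[1,-0.05,0.21,-0.04,0,0,0],[1,-0.05,0.28,-0.04,0,0,0],[1,-0.05,0.28,-0.04,0,0,0]])

```text
time: 2.23
position: [0.4844, 0.2223, 0.3129]
tool_rot: [-3.138, -0.016, 0.003]
ft_force: [-1.4, 0.1, 0.4]
grip_width: 1.003
grip_force: 0.0
```

```bash
python3 - <<'E'
from h import *
a=snap('wrist'); np.save('/tmp/w2.npy',a)
print(a['s']['position'],a['s']['tool_rot'],a['s']['joint_positions'].round(2))
cv2.imwrite('pics/w2.png',cv2.resize(a['frame'][:,:,::-1],(800,600),interpolation=cv2.INTER_CUBIC))
E
```

```text
[0.48439924 0.22233313 0.31289592] [-3.13769645e+00 -1.55501489e-02  2.94714282e-03] [ 0.2   0.08 -0.72  1.57  0.05  1.51 -2.08]
```

View pics/w2.png

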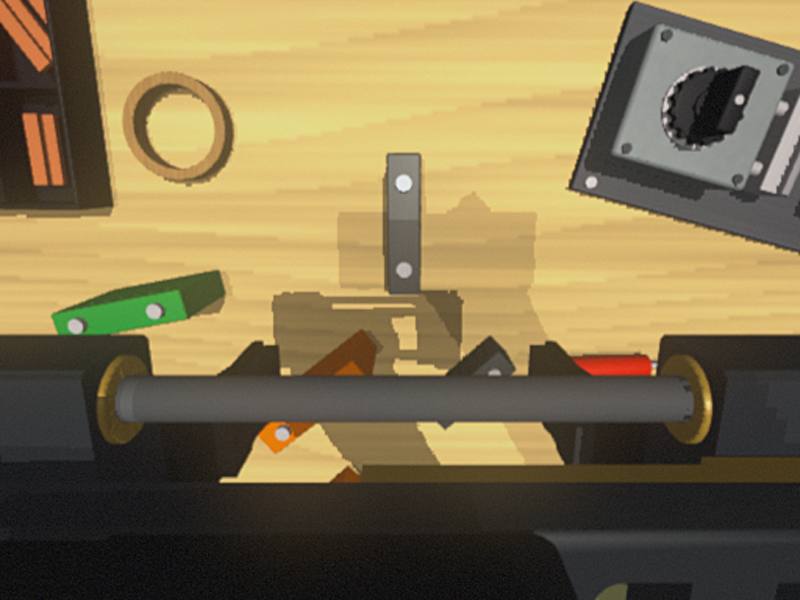

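The wrist view shows the cell's terminals at (403,183) and (403,270), and its top face at u 387–420, v 153–292. Next I compute its pose and the slot target.

```bash
python3 - <<'E'
from h import *
a=np.load('/tmp/w2.npy',allow_pickle=True).item(); s=800/512
P=lambda u,v,z:px2w(a,u/s,v/s,z)[:2]
g=cv2.cvtColor(a['frame'],cv2.COLOR_RGB2GRAY)
t=[]
for u,v in ((403,183),(403,270)):
    u,v=int(u/s),int(v/s); w=g[v-9:v+9,u-9:u+9]>170; y,x=np.nonzero(w); t.append(P((x.mean()+u-9)*s,(y.mean()+v-9)*s,.096))
print(t,'mid',(t[0]+t[1])/2,'yaw',np.degrees(np.arctan2(*(t[0]-t[1])[::-1])))
print([P(u,v,.09).round(4) for u,v in ((387,220),(420,220),(403,153),(403,292))])
th=np.radians(-14.15);ex=np.array([np.cos(th),np.sin(th)]);ey=np.array([-ex[1],ex[0]]);c=np.array([.5853,-.08])
for x in (0,-.015,-.02): print('slot',x,c+ex*x+ey*-.053)
print('knob',c+ey*.075)
E
```

```text
[array([0.54577869, 0.22364508]), array([0.47984349, 0.22278243])] mid [0.51281109 0.22321375] yaw 0.7495754859683356
[array([0.5173, 0.2358]), array([0.5176, 0.2103]), array([0.5671, 0.224 ]), array([0.4603, 0.2229])]
slot 0 [ 0.57234355 -0.13139193]
slot -0.015 [ 0.55779867 -0.12772501]
slot -0.02 [ 0.55295037 -0.1265027 ]
knob [ 0.6036346  -0.00727557]
```

Request:
jog_arm(commands=[[1,0.02,0,-0.07,0,0,0],[1,0.04,0,-0.14,0,0,0],[1,0.055,0,-0.21,0,0,0],[1,0.055,0,-0.26,0,0,0],[1,0.055,0,-0.28,0,0,0]])

```text
time: 2.7
position: [0.5134, 0.2112, 0.1689]
tool_rot: [3.139, -0.006, -0.011]
ft_force: [-1.3, -0.9, 0.4]
grip_width: 0.997
grip_force: 0.0
```

Request:
jog_arm(commands=[[1,0,0,0,0,0,0],[1,0,0,0,0,0,0],[1,0,0,0,0,0,0],[1,0,0,0,0,0,0],[1,0,0,0,0,0,0]])

```text
time: 3.12
position: [0.5159, 0.2149, 0.1754]
tool_rot: [-3.141, 0.002, -0.005]
ft_force: [-0.2, -0.7, -0.3]
grip_width: 1.003
grip_force: 0.0
```

Request:
jog_arm(commands=[[1,-0.006,0.016,-0.05,0,0,0.02],[1,-0.006,0.016,-0.11,0,0,0.02],[1,-0.006,0.016,-0.17,0,0,0.02],[1,-0.006,0.016,-0.22,0,0,0.02],[1,-0.006,0.016,-0.24,0,0,0.02]])

```text
time: 3.53
position: [0.5103, 0.2215, 0.0509]
tool_rot: [3.14, 0.015, -0.006]
ft_force: [-0.7, -0.4, -0.7]
grip_width: 0.999
grip_force: 0.0
```

Request:
jog_arm(commands=[[1,0,0,0,0,0,0],[0.6,0,0,0,0,0,0],[0.4,0,0,0,0,0,0],[0.2,0,0,0,0,0,0],[0,0,0,0,0,0,0]], grip_force=20)

```text
time: 3.95
position: [0.5131, 0.2229, 0.0552]
tool_rot: [-3.141, -0.014, -0.004]
ft_force: [0.2, 0.4, 0.1]
grip_width: 0.784
grip_force: 0.0
```

Request:
jog_arm(commands=[[0,0,0,0,0,0,0],[0,0,0,0,0,0,0],[0,0,0,0,0,0,0],[0,0,0,0,0,0,0],[0,0,0,0,0,0,0]])

```text
time: 4.37
position: [0.512, 0.2225, 0.0536]
tool_rot: [3.141, 0.014, -0.0]
ft_force: [-0.5, -0.3, -0.2]
grip_width: 0.404
grip_force: 0.0
```

Request:
jog_arm(commands=[[0,0,0,0,0,0,0],[0,0,0,0,0,0,0],[0,0,0,0,0,0,0],[0,0,0,0,0,0,0],[0,0,0,0,0,0,0]], grip_force=30)

```text
time: 4.78
position: [0.512, 0.2227, 0.0536]
tool_rot: [-3.141, -0.015, 0.0]
ft_force: [0.9, 1.7, -0.9]
grip_width: 0.297
grip_force: 29.9
```

Request:
jog_arm(commands=[[0,0,0,0.02,0,0,0],[0,0,0,0.04,0,0,0],[0,0,0,0.07,0,0,0],[0,0,0,0.1,0,0,0],[0,0,0,0.12,0,0,0]])

```text
time: 5.2
position: [0.5125, 0.2227, 0.1156]
tool_rot: [-3.141, -0.014, -0.003]
ft_force: [1.1, -0.4, -3.9]
grip_width: 0.297
grip_force: 29.9
```

Request:
jog_arm(commands=[[0,0.009,-0.03,0.05,0,0,-0.05],[0,0.018,-0.1,0.1,0,0,-0.1],[0,0.027,-0.18,0.15,0,0,-0.15],[0,0.036,-0.26,0.16,0,0,-0.2],[0,0.046,-0.33,0.16,0,0,-0.25]])

```text
time: 5.62
position: [0.5363, 0.0568, 0.1972]
tool_rot: [3.136, -0.19, 0.009]
ft_force: [0.9, 0.1, -4.1]
grip_width: 0.297
grip_force: 29.9
```

Request:
jog_arm(commands=[[0,0.009,-0.08,0,0,0,-0.05],[0,0.018,-0.16,0,0,0,-0.1],[0,0.027,-0.24,0,0,0,-0.15],[0,0.036,-0.32,0,0,0,-0.2],[0,0.046,-0.37,0,0,0,-0.247]])

```text
time: 6.03
position: [0.5571, -0.1335, 0.1939]
tool_rot: [3.112, -0.403, -0.0]
ft_force: [0.1, -1.6, -3.5]
grip_width: 0.295
grip_force: 29.9
```

Request:
jog_arm(commands=[[0,0,0,0,0,0,0],[0,0,0,0,0,0,0],[0,0,0,0,0,0,0],[0,0,0,0,0,0,0],[0,0,0,0,0,0,0]])

```text
time: 6.45
position: [0.5582, -0.1254, 0.1937]
tool_rot: [-3.117, 0.388, 0.0]
ft_force: [-0.1, -0.5, -4.4]
grip_width: 0.295
grip_force: 29.9
```

```bash
python3 - <<'E'
from h import *
a=snap('wrist'); np.save('/tmp/w3.npy',a)
s=a['s'];print(s['position'],s['tool_rot'],s['joint_positions'].round(2),s['ft_force'],s['torque'])
print(2*np.degrees(np.arctan2(s['tool_rot'][1],s['tool_rot'][0])))
cv2.imwrite('pics/w3.png',cv2.resize(a['frame'][:,:,::-1],(800,600),interpolation=cv2.INTER_CUBIC))
E
```

```text
[ 0.55816352 -0.12541541  0.19374169] [-3.11706681e+00  3.88311596e-01  3.86027685e-05] [ 0.57  0.2  -0.45  1.68  0.09  1.29 -1.71] [-0.10864982 -0.54759586 -4.43042408] [ 0.09066707  0.04070688 -0.07412853]
345.79781341223963
```

View pics/w3.png

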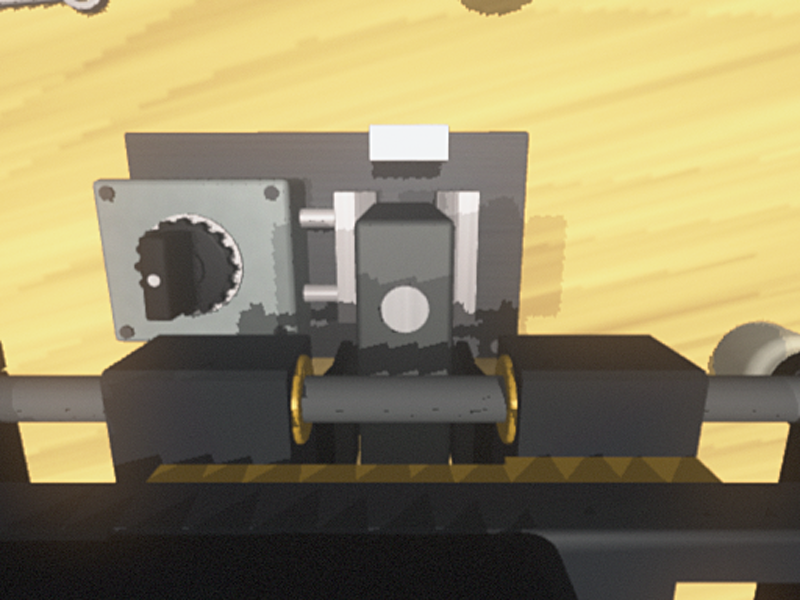

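The wrist view shows the cell held straight over the slot, parallel to it. Its lower front edge is centred at u≈406, between the jaw (333–377) and the anvil (437–479). The stop is ahead at v≈160.

```bash
python3 - <<'E'
from h import *
a=np.load('/tmp/w3.npy',allow_pickle=True).item(); s=800/512
th=np.radians(-14.15);ex=np.array([np.cos(th),np.sin(th)]);ey=np.array([-ex[1],ex[0]]);c=np.array([.5853,-.08])
g=cv2.cvtColor(a['frame'],cv2.COLOR_RGB2GRAY); print(g[126,205:315].tolist()); print(g[132,205:315].tolist())
for n,u,v,z in [('jaw out',334,200,.057),('jaw lip in',355,200,.057),('jaw face',377,200,.046),('anv face',437,200,.046),('anv lip',457,200,.057),('anv out',479,200,.057),('cellbot',376,204,.14),('cellbot',436,204,.14),('T',405,309,.236),('top',357,240,.23),('top',453,240,.23),('stop topedge',408,161,.057),('stop topedge',408,161,.045),('knobpin',153,281,.111)]:
    d=px2w(a,u/s,v/s,z)[:2]-c; print(n,(d@ex).round(4),(d@ey).round(4))
E
```

```text
[120, 119, 121, 118, 119, 121, 116, 114, 164, 240, 242, 240, 239, 240, 240, 241, 241, 239, 239, 240, 241, 227, 184, 181, 178, 171, 173, 174, 172, 173, 173, 171, 170, 174, 173, 143, 95, 100, 111, 115, 119, 122, 123, 124, 124, 123, 125, 125, 125, 120, 112, 110, 110, 109, 112, 110, 109, 111, 112, 110, 111, 111, 110, 109, 110, 112, 111, 111, 112, 111, 113, 111, 105, 88, 114, 160, 151, 148, 146, 149, 165, 169, 170, 175, 170, 171, 184, 183, 212, 244, 241, 240, 240, 240, 241, 241, 240, 239, 238, 240, 243, 225, 125, 118, 124, 122, 124, 125, 125, 125]
[113, 112, 114, 109, 116, 118, 114, 115, 157, 231, 242, 240, 239, 238, 239, 241, 240, 240, 238, 239, 242, 236, 185, 181, 181, 170, 173, 173, 173, 174, 169, 142, 96, 69, 69, 72, 71, 72, 75, 68, 69, 71, 71, 71, 70, 71, 69, 71, 68, 70, 71, 70, 69, 71, 70, 72, 69, 68, 69, 70, 69, 69, 69, 69, 69, 69, 68, 71, 68, 69, 71, 68, 68, 73, 107, 156, 152, 150, 147, 145, 149, 155, 170, 175, 170, 171, 185, 187, 211, 243, 241, 240, 240, 239, 240, 239, 238, 237, 237, 239, 239, 167, 105, 104, 105, 109, 113, 109, 108, 110]
jaw out 0.0374 -0.0098
jaw lip in 0.0374 -0.0223
jaw face 0.0369 -0.0347
anv face 0.0369 -0.0717
anv lip 0.0374 -0.0828
anv out 0.0374 -0.0959
cellbot 0.0395 -0.0393
cellbot 0.0395 -0.0651
T 0.0187 -0.0515
top 0.0353 -0.0393
top 0.0353 -0.0637
stop topedge 0.0597 -0.0537
stop topedge 0.0601 -0.0538
knobpin -0.0003 0.0758
```

Request:
jog_arm(commands=[[0,-0.001,-0.003,-0.05,0,0,0],[0,-0.001,-0.003,-0.1,0,0,0],[0,-0.001,-0.003,-0.15,0,0,0],[0,-0.001,-0.003,-0.2,0,0,0],[0,-0.001,-0.003,-0.238,0,0,0]])

```text
time: 6.92
position: [0.5566, -0.1279, 0.0727]
tool_rot: [-3.117, 0.391, 0.003]
ft_force: [0.2, 0.2, -3.4]
grip_width: 0.297
grip_force: 29.9
```

Request:
jog_arm(commands=[[0,0,0,-0.002,0,0,0],[0,0,0,-0.004,0,0,0],[0,0,0,-0.006,0,0,0],[0,0,0,-0.008,0,0,0],[0,0,0,-0.008,0,0,0]])

```text
time: 7.33
position: [0.5586, -0.1291, 0.0721]
tool_rot: [3.116, -0.393, 0.004]
ft_force: [0.9, 1.0, -3.8]
grip_width: 0.296
grip_force: 29.9
```

Request:
jog_arm(commands=[[0,0,0,-0.002,0,0,0],[0,0,0,-0.004,0,0,0],[0,0,0,-0.006,0,0,0],[0,0,0,-0.008,0,0,0],[0,0,0,-0.008,0,0,0]])

```text
time: 7.75
position: [0.5573, -0.129, 0.0664]
tool_rot: [-3.117, 0.393, 0.001]
ft_force: [-0.4, 0.2, -3.8]
grip_width: 0.301
grip_force: 29.9
```

Request:
jog_arm(commands=[[0,0,0,-0.001,0,0,0],[0,0,0,-0.002,0,0,0],[0,0,0,-0.002,0,0,0],[0,0,0,-0.002,0,0,0],[0,0,0,-0.002,0,0,0]])

```text
time: 8.17
position: [0.5575, -0.129, 0.0656]
tool_rot: [3.117, -0.393, -0.0]
ft_force: [0.3, 0.4, -4.6]
grip_width: 0.293
grip_force: 29.9
```

Request:
jog_arm(commands=[[0,0.004,-0.001,0,0,0,0],[0,0.008,-0.002,0,0,0,0],[0,0.012,-0.003,0,0,0,0],[0,0.016,-0.004,0,0,0,0],[0,0.0194,-0.0049,0,0,0,0]])

```text
time: 8.58
position: [0.5675, -0.1315, 0.0656]
tool_rot: [3.117, -0.393, -0.0]
ft_force: [-0.4, 0.9, -3.2]
grip_width: 0.295
grip_force: 29.9
```

Request:
jog_arm(commands=[[0,0.001,-0.0002,-0.001,0,0,0],[0,0.002,-0.0005,-0.001,0,0,0],[0,0.003,-0.0007,-0.001,0,0,0],[0,0.004,-0.001,-0.001,0,0,0],[0,0.004,-0.001,-0.001,0,0,0]])

```text
time: 9.0
position: [0.5692, -0.1318, 0.0655]
tool_rot: [3.117, -0.393, -0.0]
ft_force: [-3.2, 0.9, 3.7]
grip_width: 0.296
grip_force: 29.9
```

Request:
jog_arm(commands=[[0,0.001,-0.0002,-0.001,0,0,0],[0,0.002,-0.0005,-0.001,0,0,0],[0,0.003,-0.0007,-0.001,0,0,0],[0,0.004,-0.001,-0.001,0,0,0],[0,0.004,-0.001,-0.001,0,0,0]])

```text
time: 9.42
position: [0.571, -0.1322, 0.0655]
tool_rot: [3.117, -0.393, -0.001]
ft_force: [-5.1, 1.3, 7.6]
grip_width: 0.295
grip_force: 29.9
```

Request:
jog_arm(commands=[[0,0,0,0.0014,0,0,0],[0,0.001,-0.0002,0.0014,0,0,0],[0,0.002,-0.0005,0.0014,0,0,0],[0,0.003,-0.0007,0.0014,0,0,0],[0,0.003,-0.0007,0.0014,0,0,0]])

```text
time: 9.83
position: [0.5727, -0.1328, 0.0655]
tool_rot: [3.117, -0.393, -0.0]
ft_force: [-4.6, 1.7, 5.1]
grip_width: 0.297
grip_force: 29.9
```

Request:
jog_arm(commands=[[0,0.001,-0.0002,0,0,0,0],[0,0.002,-0.0005,0,0,0,0],[0,0.003,-0.0007,0,0,0,0],[0,0.003,-0.0007,0,0,0,0],[0,0.003,-0.0007,0,0,0,0]])

```text
time: 10.25
position: [0.5742, -0.1331, 0.0655]
tool_rot: [3.117, -0.393, -0.0]
ft_force: [-4.6, 1.4, 4.6]
grip_width: 0.292
grip_force: 29.9
```

Request:
jog_arm(commands=[[0,0,0,0.0016,0,0,0],[0,0.001,-0.0002,0.0016,0,0,0],[0,0.002,-0.0005,0.0016,0,0,0],[0,0.003,-0.0007,0.0016,0,0,0],[0,0.003,-0.0007,0.0016,0,0,0]])

```text
time: 10.67
position: [0.5759, -0.1336, 0.0655]
tool_rot: [-3.117, 0.393, -0.0]
ft_force: [0.2, 0.0, -2.8]
grip_width: 0.296
grip_force: 29.9
```

Request:
jog_arm(commands=[[0,0.001,-0.0002,0,0,0,0],[0,0.002,-0.0005,0,0,0,0],[0,0.003,-0.0007,0,0,0,0],[0,0.003,-0.0007,0,0,0,0],[0,0.003,-0.0007,0,0,0,0]])

```text
time: 11.08
position: [0.5764, -0.1337, 0.0657]
tool_rot: [3.117, -0.393, -0.003]
ft_force: [-2.1, 0.8, -3.1]
grip_width: 0.296
grip_force: 29.9
```

Request:
jog_arm(commands=[[0,0.001,-0.0002,0,0,0,0],[0,0.002,-0.0005,0,0,0,0],[0,0.002,-0.0005,0,0,0,0],[0,0.002,-0.0005,0,0,0,0],[0,0.002,-0.0005,0,0,0,0]])

```text
time: 11.5
position: [0.5765, -0.1337, 0.0657]
tool_rot: [3.117, -0.393, -0.006]
ft_force: [-6.1, 1.1, -0.1]
grip_width: 0.294
grip_force: 29.9
```

Request:
jog_arm(commands=[[0,0,0,-0.0006,0,0,0],[0,0,0,-0.0006,0,0,0],[0.45,0,0,-0.0006,0,0,0],[0.45,0,0,-0.0006,0,0,0],[0.45,0,0,-0.0006,0,0,0]])

```text
time: 11.92
position: [0.5799, -0.1344, 0.0669]
tool_rot: [3.117, -0.393, 0.006]
ft_force: [0.2, 0.5, -0.8]
grip_width: 0.418
grip_force: 0.0
```

Request:
jog_arm(commands=[[0.45,0,0,0,0,0,0],[0.45,0,0,0,0,0,0],[0.45,0,0,0.02,0,0,0],[0.45,0,0,0.06,0,0,0],[0.45,0,0,0.12,0,0,0]])

```text
time: 12.33
position: [0.5764, -0.1337, 0.1245]
tool_rot: [-3.116, 0.393, 0.008]
ft_force: [0.1, -0.1, -0.5]
grip_width: 0.451
grip_force: 0.0
```

Request:
jog_arm(commands=[[0.45,0,0,0.06,0,0,0],[0.45,0,0,0.12,0,0,0],[0.45,0,0,0.18,0,0,0],[0.45,0,0,0.22,0,0,0],[0.45,0,0,0.22,0,0,0]])

```text
time: 12.75
position: [0.5812, -0.1343, 0.2425]
tool_rot: [3.115, -0.393, 0.016]
ft_force: [1.7, 0.2, 0.9]
grip_width: 0.452
grip_force: 0.0
```

```bash
python3 - <<'E'
from h import *
a=snap('wrist'); np.save('/tmp/w4.npy',a)
s=a['s'];print(s['position'],s['tool_rot'],s['joint_positions'].round(3),s['ft_force'],s['torque'])
cv2.imwrite('pics/w4.png',cv2.resize(a['frame'][:,:,::-1],(800,600),interpolation=cv2.INTER_CUBIC))
E
```

```text
[ 0.5811711  -0.13434278  0.24245672] [ 3.11531374 -0.39296181  0.01605457] [ 0.565  0.219 -0.448  1.558  0.098  1.376 -1.713] [1.72298387 0.15332875 0.90647326] [ 0.09297614 -0.05016419 -0.05064059]
```

View pics/w4.png

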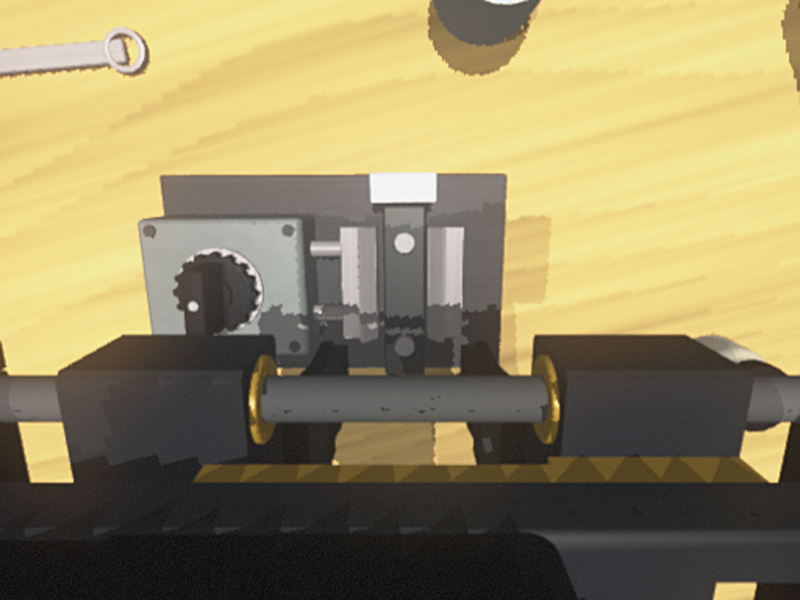

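The wrist view shows the cell upright between the jaw (341–377) and the anvil (428–463), its end at the stop (v≈205). The knob bar is at (202,298), still aligned with the clamp's x. I'll half-turn the tool, which is the same grasp but leaves the last joint about 4 rad of clockwise travel, and move over the knob.

Request:
jog_arm(commands=[[0.6,0.01,0.05,0,0,0,0.2],[0.6,0.02,0.1,0,0,0,0.4],[0.6,0.03,0.15,0,0,0,0.6],[0.6,0.04,0.2,0,0,0,0.8],[0.6,0.05,0.253,0,0,0,1]])

```text
time: 13.22
position: [0.6026, -0.0069, 0.2347]
tool_rot: [3.111, 0.434, -0.003]
ft_force: [0.8, -0.4, -0.7]
grip_width: 0.595
grip_force: 0.0
```

Request:
jog_arm(commands=[[0.6,0,0,0,0,0,0.2],[0.6,0,0,0,0,0,0.4],[0.6,0,0,0,0,0,0.6],[0.6,0,0,0,0,0,0.8],[0.6,0,0,0,0,0,1]])

```text
time: 13.63
position: [0.6025, -0.0075, 0.2346]
tool_rot: [-2.892, -1.225, 0.003]
ft_force: [0.1, 0.3, 0.1]
grip_width: 0.601
grip_force: 0.0
```

Request:
jog_arm(commands=[[0.6,0,0,0,0,0,0.2],[0.6,0,0,0,0,0,0.4],[0.6,0,0,0,0,0,0.6],[0.6,0,0,0,0,0,0.8],[0.6,0,0,0,0,0,1]])

```text
time: 14.05
position: [0.6025, -0.0076, 0.2347]
tool_rot: [-2.476, -1.932, 0.002]
ft_force: [-0.2, -0.6, 0.2]
grip_width: 0.6
grip_force: 0.0
```

Request:
jog_arm(commands=[[0.6,0,0,0,0,0,0.2],[0.6,0,0,0,0,0,0.4],[0.6,0,0,0,0,0,0.6],[0.6,0,0,0,0,0,0.8],[0.6,0,0,0,0,0,1]])

```text
time: 14.47
position: [0.6025, -0.0076, 0.2346]
tool_rot: [-1.891, -2.506, 0.002]
ft_force: [0.0, -0.4, -0.2]
grip_width: 0.607
grip_force: 0.0
```

Request:
jog_arm(commands=[[0.6,0,0,0,0,0,0.2],[0.6,0,0,0,0,0,0.4],[0.6,0,0,0,0,0,0.6],[0.6,0,0,0,0,0,0.8],[0.6,0,0,0,0,0,1]])

```text
time: 14.88
position: [0.6025, -0.0076, 0.2347]
tool_rot: [-1.178, -2.91, 0.001]
ft_force: [-0.3, 0.5, 0.3]
grip_width: 0.599
grip_force: 0.0
```

Request:
jog_arm(commands=[[0.6,0,0,0,0,0,0.25],[0.6,0,0,0,0,0,0.5],[0.6,0,0,0,0,0,0.75],[0.6,0,0,0,0,0,1],[0.6,0,0,0,0,0,1]])

```text
time: 15.3
position: [0.6026, -0.0077, 0.2347]
tool_rot: [-0.387, -3.116, -0.0]
ft_force: [0.8, 0.2, -0.1]
grip_width: 0.599
grip_force: 0.0
```

Request:
jog_arm(commands=[[0.6,0,0,0,0,0,0],[0.6,0,0,0,0,0,0],[0.6,0,0,0,0,0,0],[0.6,0,0,0,0,0,0],[0.6,0,0,0,0,0,0]])

```text
time: 15.72
position: [0.6032, -0.0075, 0.2358]
tool_rot: [0.395, 3.117, -0.0]
ft_force: [-1.1, 0.1, -0.2]
grip_width: 0.601
grip_force: 0.0
```

```bash
python3 - <<'E'
from h import *
a=snap('wrist'); np.save('/tmp/w5.npy',a)
s=a['s'];print(s['position'],s['tool_rot'],s['joint_positions'].round(3),s['ft_force'],s['torque'])
print(np.degrees(2*np.arctan2(s['tool_rot'][1],s['tool_rot'][0])))
cv2.imwrite('pics/w5.png',cv2.resize(a['frame'][:,:,::-1],(800,600),interpolation=cv2.INTER_CUBIC))
E
```

```text
[ 0.60317607 -0.00751704  0.23577387] [ 3.94507619e-01  3.11664798e+00 -1.22783791e-04] [ 0.732  0.351 -0.958  1.529  0.289  1.412  1.076] [-1.09695283  0.08790646 -0.150403  ] [ 0.09025315 -0.11576304  0.00997711]
165.57164901091352
```

View pics/w5.png

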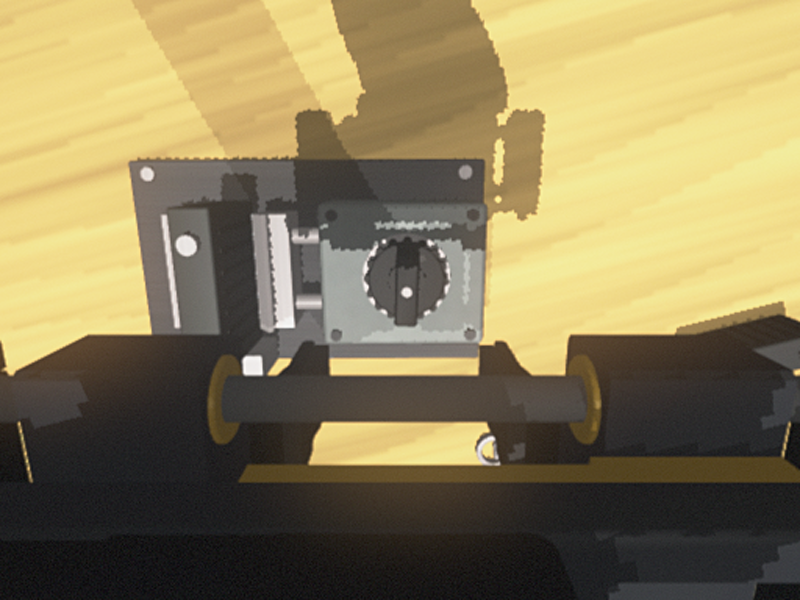

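The wrist view shows the bar vertical in the picture, with the pin at (406,292) on the tool's centreline. I'm descending on it and gripping.

Request:
jog_arm(commands=[[0.6,0.001,0.0004,-0.06,0,0,0],[0.6,0.001,0.0004,-0.12,0,0,0],[0.6,0.001,0.0004,-0.18,0,0,0],[0.6,0.001,0.0004,-0.24,0,0,0],[0.6,0.001,0.0004,-0.3,0,0,0]])

```text
time: 16.18
position: [0.6037, -0.0075, 0.0846]
tool_rot: [0.394, 3.116, -0.0]
ft_force: [-0.8, 0.0, -0.5]
grip_width: 0.596
grip_force: 0.0
```

Request:
jog_arm(commands=[[0.6,0,0,-0.006,0,0,0],[0.4,0,0,-0.006,0,0,0],[0.3,0,0,-0.006,0,0,0],[0.2,0,0,-0.006,0,0,0],[0.1,0,0,-0.006,0,0,0]], grip_force=20)

```text
time: 16.6
position: [0.605, -0.0072, 0.0849]
tool_rot: [0.393, 3.114, 0.0]
ft_force: [-0.4, 0.4, -0.4]
grip_width: 0.381
grip_force: 0.0
```

Request:
jog_arm(commands=[[0,0,0,0,0,0,0],[0,0,0,0,0,0,0],[0,0,0,0,0,0,0],[0,0,0,0,0,0,0],[0,0,0,0,0,0,0]])

```text
time: 17.02
position: [0.6043, -0.0064, 0.0836]
tool_rot: [0.392, 3.116, 0.002]
ft_force: [0.2, 1.7, 4.3]
grip_width: 0.159
grip_force: 20.0
```

```bash
cat > st.py <<'E'
from bench import ctrl
import numpy as np
s=ctrl.get_state(); r=s['tool_rot']
print(s['time'],s['position'].round(4),'yaw',round(float(np.degrees(2*np.arctan2(r[1],r[0]))%360),2),'q',s['joint_positions'].round(2),'F',s['ft_force'].round(2),'M',s['torque'].round(3),s['joint_torque'][6].round(3),s['grip_width'],s['grip_force'])
E
python3 st.py
```

```text
17.0167 [ 0.6043 -0.0064  0.0836] yaw 165.64 q [ 0.68  0.48 -0.89  1.71  0.4   1.15  0.99] F [0.25 1.72 4.3 ] M [ 0.622 -0.208 -0.064] 0.061 0.15947112853632958 20.000552041456103
```

Request:
jog_arm(commands=[[0,0,0,0,0,0,-0.1],[0,0,0,0,0,0,-0.2],[0,0,0,0,0,0,-0.3],[0,0,0,0,0,0,-0.4],[0,0,0,0,0,0,-0.5]], grip_force=35)

```text
time: 17.43
position: [0.6043, -0.0065, 0.0836]
tool_rot: [0.798, 3.037, 0.002]
ft_force: [-1.0, 1.9, 3.5]
grip_width: 0.157
grip_force: 35.0
```

```bash
python3 st.py
```

```text
17.4333 [ 0.6043 -0.0065  0.0836] yaw 150.55 q [ 0.64  0.46 -0.84  1.71  0.37  1.14  0.75] F [-1.04  1.95  3.54] M [ 0.492 -0.154  0.245] 0.356 0.15717462292142972 34.99928982462734
```

Request:
jog_arm(commands=[[0,0,0,0,0,0,-0.1],[0,0,0,0,0,0,-0.2],[0,0,0,0,0,0,-0.3],[0,0,0,0,0,0,-0.4],[0,0,0,0,0,0,-0.5]])

```text
time: 17.85
position: [0.6042, -0.0065, 0.0835]
tool_rot: [1.188, 2.907, 0.002]
ft_force: [0.3, 2.8, 3.2]
grip_width: 0.159
grip_force: 35.0
```

```bash
python3 st.py
```

```text
17.85 [ 0.6042 -0.0065  0.0835] yaw 135.56 q [ 0.61  0.44 -0.79  1.71  0.34  1.13  0.51] F [0.35 2.79 3.2 ] M [ 0.546 -0.083  0.221] 0.359 0.15926841035345962 34.99884952325374
```

Request:
jog_arm(commands=[[0,0,0,0,0,0,-0.05],[0,0,0,0,0,0,-0.1],[0,0,0,0,0,0,-0.15],[0,0,0,0,0,0,-0.2],[0,0,0,0,0,0,-0.2]])

```text
time: 18.27
position: [0.6042, -0.0065, 0.0835]
tool_rot: [1.337, 2.842, 0.002]
ft_force: [-0.3, 3.3, 5.6]
grip_width: 0.151
grip_force: 35.0
```

```bash
python3 st.py
```

```text
18.2667 [ 0.6042 -0.0065  0.0835] yaw 129.61 q [ 0.59  0.44 -0.77  1.71  0.33  1.13  0.41] F [-0.34  3.25  5.58] M [ 0.577 -0.098  0.213] -0.456 0.15118151891480724 35.00099631026387
```

Request:
jog_arm(commands=[[0,0,0,0,0,0,-0.05],[0,0,0,0,0,0,-0.1],[0,0,0,0,0,0,-0.15],[0,0,0,0,0,0,-0.2],[0,0,0,0,0,0,-0.2]])

```text
time: 18.68
position: [0.6042, -0.0065, 0.0835]
tool_rot: [1.484, 2.768, 0.002]
ft_force: [-0.3, 2.4, 5.8]
grip_width: 0.16
grip_force: 35.0
```

```bash
python3 st.py
```

```text
18.6833 [ 0.6042 -0.0065  0.0835] yaw 123.61 q [ 0.58  0.43 -0.75  1.71  0.32  1.13  0.32] F [-0.26  2.37  5.82] M [ 0.619 -0.09   0.255] -0.457 0.15955762104019855 35.00156004913151
```

Request:
jog_arm(commands=[[0,0,0,0,0,0,-0.05],[0,0,0,0,0,0,-0.1],[0,0,0,0,0,0,-0.15],[0,0,0,0,0,0,-0.2],[0,0,0,0,0,0,-0.2]])

```text
time: 19.1
position: [0.6042, -0.0065, 0.0835]
tool_rot: [1.627, 2.687, 0.002]
ft_force: [0.1, 2.6, 5.6]
grip_width: 0.156
grip_force: 35.0
```

```bash
python3 st.py
```

```text
19.1 [ 0.6042 -0.0065  0.0835] yaw 117.61 q [ 0.56  0.43 -0.73  1.71  0.31  1.13  0.22] F [0.11 2.57 5.56] M [ 0.628 -0.066  0.266] -0.457 0.1558952315772093 35.00151344574988
```

Request:
jog_arm(commands=[[0,0,0,0,0,0,-0.05],[0,0,0,0,0,0,-0.1],[0,0,0,0,0,0,-0.15],[0,0,0,0,0,0,-0.15],[0,0,0,0,0,0,-0.15]])

```text
time: 19.52
position: [0.6042, -0.0066, 0.0835]
tool_rot: [1.73, 2.622, 0.002]
ft_force: [0.2, 2.0, 5.5]
grip_width: 0.16
grip_force: 35.0
```

```bash
python3 st.py
```

```text
19.5167 [ 0.6042 -0.0066  0.0835] yaw 113.16 q [ 0.55  0.42 -0.72  1.71  0.3   1.12  0.15] F [0.19 1.99 5.53] M [ 0.594 -0.031  0.197] -0.254 0.15974418760141948 35.000521782785654
```

Request:
jog_arm(commands=[[0,0,0,0,0,0,-0.05],[0,0,0,0,0,0,-0.1],[0,0,0,0,0,0,-0.15],[0,0,0,0,0,0,-0.15],[0,0,0,0,0,0,-0.15]])

```text
time: 19.93
position: [0.6042, -0.0065, 0.0835]
tool_rot: [1.831, 2.552, 0.002]
ft_force: [-0.1, 3.0, 5.2]
grip_width: 0.161
grip_force: 35.0
```

```bash
python3 st.py
```

```text
19.9333 [ 0.6042 -0.0065  0.0835] yaw 108.67 q [ 0.54  0.42 -0.71  1.71  0.3   1.12  0.07] F [-0.14  3.    5.24] M [ 0.704 -0.019  0.192] -0.254 0.16076535979348222 35.00092239584774
```

Request:
jog_arm(commands=[[0,0,0,0,0,0,-0.05],[0,0,0,0,0,0,-0.1],[0,0,0,0,0,0,-0.15],[0,0,0,0,0,0,-0.2],[0,0,0,0,0,0,-0.2]])

```text
time: 20.35
position: [0.6042, -0.0066, 0.0835]
tool_rot: [1.964, 2.451, 0.002]
ft_force: [-0.7, 2.6, 6.1]
grip_width: 0.157
grip_force: 35.0
```

```bash
python3 st.py
```

```text
20.35 [ 0.6042 -0.0066  0.0835] yaw 102.6 q [ 0.53  0.41 -0.69  1.71  0.29  1.12 -0.02] F [-0.7   2.55  6.14] M [ 0.618 -0.011  0.233] -0.458 0.15658960389903556 35.00157615635544
```

Request:
jog_arm(commands=[[0,0,0,0,0,0,-0.05],[0,0,0,0,0,0,-0.1],[0,0,0,0,0,0,-0.15],[0,0,0,0,0,0,-0.2],[0,0,0,0,0,0,-0.2]])

```text
time: 20.77
position: [0.6042, -0.0065, 0.0835]
tool_rot: [2.089, 2.345, 0.002]
ft_force: [0.1, 3.5, 5.6]
grip_width: 0.157
grip_force: 35.0
```

```bash
python3 st.py
```

```text
20.7667 [ 0.6042 -0.0065  0.0835] yaw 96.61 q [ 0.51  0.41 -0.67  1.71  0.28  1.12 -0.12] F [0.12 3.52 5.57] M [0.611 0.024 0.163] -0.459 0.15716368834961508 35.00119969714433
```

Request:
jog_arm(commands=[[0,0,0,0,0,0,-0.05],[0,0,0,0,0,0,-0.1],[0,0,0,0,0,0,-0.15],[0,0,0,0,0,0,-0.2],[0,0,0,0,0,0,-0.2]])

```text
time: 21.18
position: [0.6041, -0.0065, 0.0835]
tool_rot: [2.209, 2.233, 0.002]
ft_force: [-0.6, 1.9, 5.9]
grip_width: 0.165
grip_force: 35.0
```

```bash
python3 st.py
```

```text
21.1833 [ 0.6041 -0.0065  0.0835] yaw 90.61 q [ 0.5   0.4  -0.65  1.71  0.27  1.12 -0.22] F [-0.58  1.89  5.94] M [0.624 0.046 0.257] -0.474 0.16476322533857096 35.000986657105386
```

```bash
cat > st.py <<'E'
from bench import ctrl
import numpy as np, sys
n=int(sys.argv[1]); m=[];j=[]
for i in range(n+1):
    s=ctrl.get_state(); m.append(s['torque'][2]); j.append(s['joint_torque'][6])
    if i<n: ctrl.get_image('wrist')
r=s['tool_rot']
print(round(s['time'],2),'yaw',round(float(np.degrees(2*np.arctan2(r[1],r[0]))%360),2),'j7',s['joint_positions'][6].round(2),'F',s['ft_force'].round(1),'Mz',np.mean(m).round(3),np.round(m,2),np.round(j,2))
E
python3 st.py 4
```

```text
21.38 yaw 90.67 j7 -0.22 F [0.3 2.7 5.5] Mz 0.223 [0.26 0.2  0.23 0.21 0.22] [-0.47 -0.32 -0.26 -0.24 -0.24]
```

Request:
jog_arm(commands=[[0,0,0,0,0,0,-0.05],[0,0,0,0,0,0,-0.1],[0,0,0,0,0,0,-0.15],[0,0,0,0,0,0,-0.2],[0,0,0,0,0,0,-0.2]])

```text
time: 21.8
position: [0.6041, -0.0066, 0.0835]
tool_rot: [2.323, 2.114, 0.002]
ft_force: [-0.2, 1.9, 5.2]
grip_width: 0.156
grip_force: 35.0
```

```bash
python3 st.py 3
```

```text
21.95 yaw 84.67 j7 -0.32 F [0.1 2.7 4.6] Mz 0.239 [0.29 0.16 0.31 0.19] [-0.47 -0.32 -0.26 -0.24]
```

Request:
jog_arm(commands=[[0,0,0,0,0,0,-0.05],[0,0,0,0,0,0,-0.1],[0,0,0,0,0,0,-0.15],[0,0,0,0,0,0,-0.2],[0,0,0,0,0,0,-0.2]])

```text
time: 22.37
position: [0.6041, -0.0065, 0.0835]
tool_rot: [2.431, 1.99, 0.002]
ft_force: [-0.4, 2.8, 5.9]
grip_width: 0.156
grip_force: 35.0
```

```bash
python3 st.py 3
```

```text
22.52 yaw 78.67 j7 -0.41 F [0.2 2.5 6. ] Mz 0.234 [0.24 0.22 0.23 0.25] [-0.47 -0.32 -0.26 -0.24]
```

Request:
jog_arm(commands=[[0,0,0,0,0,0,-0.05],[0,0,0,0,0,0,-0.1],[0,0,0,0,0,0,-0.15],[0,0,0,0,0,0,-0.2],[0,0,0,0,0,0,-0.2]])

```text
time: 22.93
position: [0.6041, -0.0065, 0.0835]
tool_rot: [2.532, 1.86, 0.002]
ft_force: [0.0, 2.7, 5.0]
grip_width: 0.156
grip_force: 35.0
```

```bash
python3 st.py 3
```

```text
23.08 yaw 72.67 j7 -0.51 F [0.2 2.9 6.4] Mz 0.253 [0.24 0.25 0.25 0.27] [-0.47 -0.32 -0.26 -0.25]
```

Request:
jog_arm(commands=[[0,0,0,0,0,0,-0.05],[0,0,0,0,0,0,-0.1],[0,0,0,0,0,0,-0.15],[0,0,0,0,0,0,-0.2],[0,0,0,0,0,0,-0.2]])

```text
time: 23.5
position: [0.6041, -0.0065, 0.0835]
tool_rot: [-2.626, -1.725, -0.002]
ft_force: [0.0, 2.2, 5.2]
grip_width: 0.158
grip_force: 35.0
```

```bash
python3 st.py 3
```

```text
23.65 yaw 66.68 j7 -0.61 F [-1.3  2.9  5.7] Mz 0.239 [0.27 0.23 0.24 0.21] [-0.48 -0.32 -0.26 -0.24]
```

Request:
jog_arm(commands=[[0,0,0,0,0,0,-0.05],[0,0,0,0,0,0,-0.1],[0,0,0,0,0,0,-0.15],[0,0,0,0,0,0,-0.2],[0,0,0,0,0,0,-0.2]])

```text
time: 24.07
position: [0.604, -0.0065, 0.0835]
tool_rot: [-2.712, -1.585, -0.002]
ft_force: [-0.4, 3.8, 5.9]
grip_width: 0.161
grip_force: 35.0
```

```bash
python3 st.py 3
```

```text
24.22 yaw 60.68 j7 -0.71 F [-0.3  2.7  6.1] Mz 0.261 [0.24 0.27 0.27 0.26] [-0.51 -0.35 -0.29 -0.28]
```

The torque may be starting to rise. I'm switching to finer steps.

Request:
jog_arm(commands=[[0,0,0,0,0,0,-0.05],[0,0,0,0,0,0,-0.1],[0,0,0,0,0,0,-0.1],[0,0,0,0,0,0,-0.1],[0,0,0,0,0,0,-0.1]])

```text
time: 24.63
position: [0.604, -0.0065, 0.0835]
tool_rot: [-2.752, -1.516, -0.001]
ft_force: [-0.8, 2.9, 6.3]
grip_width: 0.152
grip_force: 35.0
```

```bash
python3 st.py 3
```

```text
24.78 yaw 57.69 j7 -0.76 F [0.  2.7 5.3] Mz 0.347 [0.37 0.36 0.33 0.33] [-0.35 -0.35 -0.35 -0.35]
```

Request:
jog_arm(commands=[[0,0,0,0,0,0,-0.05],[0,0,0,0,0,0,-0.1],[0,0,0,0,0,0,-0.1],[0,0,0,0,0,0,-0.1],[0,0,0,0,0,0,-0.1]])

```text
time: 25.2
position: [0.6041, -0.0065, 0.0835]
tool_rot: [-2.79, -1.443, -0.002]
ft_force: [-0.5, 2.9, 6.3]
grip_width: 0.161
grip_force: 35.0
```

```bash
python3 st.py 3
```

```text
25.35 yaw 54.7 j7 -0.81 F [-0.7  3.2  5.8] Mz 0.399 [0.42 0.37 0.39 0.41] [-0.37 -0.37 -0.37 -0.37]
```

Request:
jog_arm(commands=[[0,0,0,0,0,0,-0.05],[0,0,0,0,0,0,-0.1],[0,0,0,0,0,0,-0.1],[0,0,0,0,0,0,-0.1],[0,0,0,0,0,0,-0.1]])

```text
time: 25.77
position: [0.604, -0.0065, 0.0835]
tool_rot: [-2.827, -1.37, -0.001]
ft_force: [-0.3, 2.4, 5.0]
grip_width: 0.156
grip_force: 35.0
```

```bash
python3 st.py 3
```

```text
25.92 yaw 51.7 j7 -0.86 F [-0.4  2.9  5.3] Mz 0.35 [0.31 0.37 0.38 0.34] [-0.36 -0.36 -0.36 -0.36]
```

The limiter peaked at about yaw 55° and is now slipping. The first click should come near yaw 32°.

Request:
jog_arm(commands=[[0,0,0,0,0,0,-0.05],[0,0,0,0,0,0,-0.1],[0,0,0,0,0,0,-0.1],[0,0,0,0,0,0,-0.1],[0,0,0,0,0,0,-0.1]])

```text
time: 26.33
position: [0.604, -0.0065, 0.0835]
tool_rot: [-2.862, -1.295, -0.001]
ft_force: [-1.4, 3.0, 3.9]
grip_width: 0.162
grip_force: 35.0
```

```bash
python3 st.py 3
```

```text
26.48 yaw 48.69 j7 -0.91 F [-0.3  3.   7.1] Mz 0.332 [0.33 0.28 0.33 0.4 ] [-0.33 -0.33 -0.33 -0.33]
```

Request:
jog_arm(commands=[[0,0,0,0,0,0,-0.05],[0,0,0,0,0,0,-0.1],[0,0,0,0,0,0,-0.1],[0,0,0,0,0,0,-0.1],[0,0,0,0,0,0,-0.1]])

```text
time: 26.9
position: [0.604, -0.0065, 0.0835]
tool_rot: [-2.895, -1.219, -0.001]
ft_force: [-0.2, 2.5, 3.0]
grip_width: 0.16
grip_force: 35.0
```

```bash
python3 st.py 3
```

```text
27.05 yaw 45.68 j7 -0.96 F [-0.9  3.2  6.8] Mz 0.317 [0.38 0.3  0.28 0.32] [-0.3  -0.29 -0.29 -0.3 ]
```

Request:
jog_arm(commands=[[0,0,0,0,0,0,-0.05],[0,0,0,0,0,0,-0.1],[0,0,0,0,0,0,-0.1],[0,0,0,0,0,0,-0.1],[0,0,0,0,0,0,-0.1]])

```text
time: 27.47
position: [0.604, -0.0065, 0.0835]
tool_rot: [-2.926, -1.143, -0.001]
ft_force: [0.1, 2.5, 4.2]
grip_width: 0.159
grip_force: 35.0
```

```bash
python3 st.py 3
```

```text
27.62 yaw 42.68 j7 -1.01 F [-1.6  2.6  6.3] Mz 0.251 [0.22 0.29 0.27 0.23] [-0.26 -0.26 -0.26 -0.26]
```

Request:
jog_arm(commands=[[0,0,0,0,0,0,-0.04],[0,0,0,0,0,0,-0.07],[0,0,0,0,0,0,-0.07],[0,0,0,0,0,0,-0.07],[0,0,0,0,0,0,-0.07]])

```text
time: 28.03
position: [0.604, -0.0064, 0.0835]
tool_rot: [-2.946, -1.089, -0.001]
ft_force: [-0.4, 2.5, 6.9]
grip_width: 0.158
grip_force: 35.0
```

```bash
python3 st.py 3
```

```text
28.18 yaw 40.58 j7 -1.04 F [-0.8  2.8  6.8] Mz 0.282 [0.25 0.28 0.33 0.27] [-0.28 -0.28 -0.28 -0.28]
```

Request:
jog_arm(commands=[[0,0,0,0,0,0,-0.04],[0,0,0,0,0,0,-0.07],[0,0,0,0,0,0,-0.07],[0,0,0,0,0,0,-0.07],[0,0,0,0,0,0,-0.07]])

```text
time: 28.6
position: [0.604, -0.0064, 0.0835]
tool_rot: [-2.966, -1.035, -0.001]
ft_force: [-0.9, 3.8, 7.6]
grip_width: 0.155
grip_force: 35.0
```

```bash
python3 st.py 5
```

```text
28.85 yaw 38.48 j7 -1.08 F [-1.   3.4  7. ] Mz 0.318 [0.31 0.34 0.33 0.33 0.3  0.31] [-0.3 -0.3 -0.3 -0.3 -0.3 -0.3]
```

The torque is rising steadily (0.25 → 0.28 → 0.32), which fits the detent's climb to the click. Counting angle, slip began near yaw 56°, so the click belongs near 32° and the second only near 10°. I'll go on in small steps.

Request:
jog_arm(commands=[[0,0,0,0,0,0,-0.04],[0,0,0,0,0,0,-0.07],[0,0,0,0,0,0,-0.07],[0,0,0,0,0,0,-0.07],[0,0,0,0,0,0,-0.07]])

```text
time: 29.27
position: [0.604, -0.0065, 0.0835]
tool_rot: [-2.984, -0.981, -0.001]
ft_force: [-0.7, 3.4, 5.4]
grip_width: 0.156
grip_force: 35.0
```

```bash
python3 st.py 5
```

```text
29.52 yaw 36.39 j7 -1.11 F [-1.   2.4  5.4] Mz 0.333 [0.36 0.28 0.35 0.34 0.32 0.35] [-0.33 -0.33 -0.33 -0.33 -0.33 -0.33]
```

Request:
jog_arm(commands=[[0,0,0,0,0,0,-0.04],[0,0,0,0,0,0,-0.07],[0,0,0,0,0,0,-0.07],[0,0,0,0,0,0,-0.07],[0,0,0,0,0,0,-0.07]])

```text
time: 29.93
position: [0.604, -0.0065, 0.0835]
tool_rot: [-3.002, -0.926, -0.001]
ft_force: [-0.1, 3.0, 5.6]
grip_width: 0.162
grip_force: 35.0
```

```bash
python3 st.py 5
```

```text
30.18 yaw 34.3 j7 -1.15 F [-0.3  2.1  6.6] Mz 0.353 [0.38 0.34 0.33 0.35 0.36 0.36] [-0.36 -0.36 -0.36 -0.36 -0.36 -0.36]
```

Request:
jog_arm(commands=[[0,0,0,0,0,0,-0.04],[0,0,0,0,0,0,-0.06],[0,0,0,0,0,0,-0.06],[0,0,0,0,0,0,-0.06],[0,0,0,0,0,0,-0.06]])

```text
time: 30.6
position: [0.604, -0.0065, 0.0835]
tool_rot: [-3.016, -0.879, -0.001]
ft_force: [-0.8, 3.3, 6.4]
grip_width: 0.155
grip_force: 35.0
```

```bash
python3 st.py 5
```

```text
30.85 yaw 32.5 j7 -1.18 F [0.1 3.1 7. ] Mz 0.383 [0.39 0.37 0.36 0.37 0.42 0.38] [-0.37 -0.37 -0.37 -0.37 -0.37 -0.37]
```

Request:
jog_arm(commands=[[0,0,0,0,0,0,-0.04],[0,0,0,0,0,0,-0.06],[0,0,0,0,0,0,-0.06],[0,0,0,0,0,0,-0.06],[0,0,0,0,0,0,-0.06]])

```text
time: 31.27
position: [0.604, -0.0064, 0.0835]
tool_rot: [-3.029, -0.832, -0.001]
ft_force: [-0.8, 2.7, 5.0]
grip_width: 0.158
grip_force: 35.0
```

```bash
python3 st.py 5
```

```text
31.52 yaw 30.7 j7 -1.21 F [-0.5  3.   6.6] Mz 0.399 [0.39 0.4  0.39 0.4  0.4  0.41] [-0.38 -0.38 -0.38 -0.38 -0.38 -0.38]
```

Request:
jog_arm(commands=[[0,0,0,0,0,0,-0.04],[0,0,0,0,0,0,-0.06],[0,0,0,0,0,0,-0.06],[0,0,0,0,0,0,-0.06],[0,0,0,0,0,0,-0.06]])

```text
time: 31.93
position: [0.604, -0.0065, 0.0835]
tool_rot: [-3.042, -0.784, -0.001]
ft_force: [-0.8, 2.9, 5.8]
grip_width: 0.157
grip_force: 35.0
```

```bash
python3 st.py 5
```

```text
32.18 yaw 28.9 j7 -1.24 F [-0.2  2.   4.5] Mz 0.372 [0.34 0.36 0.33 0.44 0.4  0.36] [-0.36 -0.36 -0.36 -0.36 -0.36 -0.36]
```

The torque peaked at yaw ≈31° (0.40) and has begun to fall, 0.4 rad after the first peak. That is the first click, so I stop here, let go and retreat.

Request:
jog_arm(commands=[[0.5,0,0,0,0,0,0],[0.5,0,0,0,0,0,0],[0.5,0,0,0,0,0,0],[0.5,0,0,0,0,0,0],[0.5,0,0,0,0,0,0]])

```text
time: 32.6
position: [0.6033, -0.0081, 0.0822]
tool_rot: [3.043, 0.78, -0.002]
ft_force: [0.2, -0.3, -0.2]
grip_width: 0.441
grip_force: 0.0
```

Request:
jog_arm(commands=[[0.5,0,0,0,0,0,0],[0.5,0,0,0.04,0,0,0],[0.5,0,0,0.08,0,0,0],[0.5,0,0,0.14,0,0,0],[0.5,0,0,0.2,0,0,0]])

```text
time: 33.02
position: [0.6029, -0.0076, 0.183]
tool_rot: [-3.042, -0.781, 0.003]
ft_force: [1.3, 0.2, -0.0]
grip_width: 0.5
grip_force: 0.0
```

Request:
jog_arm(commands=[[0.5,0,0,0.07,0,0,0],[0.5,0,0,0.14,0,0,0],[0.5,0,0,0.21,0,0,0],[0.5,0,0,0.25,0,0,0],[0.5,0,0,0.25,0,0,0]])

```text
time: 33.43
position: [0.606, -0.0071, 0.3138]
tool_rot: [3.04, 0.781, 0.014]
ft_force: [-0.3, 0.2, 0.9]
grip_width: 0.505
grip_force: 0.0
```

Request:
jog_arm(commands=[[0.5,-0.05,0.06,0,0,0,0],[0.5,-0.1,0.12,0,0,0,0],[0.5,-0.15,0.18,0,0,0,0],[0.5,-0.18,0.24,0,0,0,0],[0.5,-0.18,0.28,0,0,0,0]])

```text
time: 33.85
position: [0.5102, 0.1363, 0.3077]
tool_rot: [3.041, 0.788, -0.001]
ft_force: [0.7, 0.3, 0.3]
grip_width: 0.5
grip_force: 0.0
```

Request:
jog_arm(commands=[[0.5,0,0,0,0,0,0],[0.5,0,0,0,0,0,0],[0.5,0,0,0,0,0,0],[0.5,0,0,0,0,0,0],[0.5,0,0,0,0,0,0]])

```text
time: 34.27
position: [0.5141, 0.131, 0.3073]
tool_rot: [3.044, 0.778, -0.002]
ft_force: [-0.4, 0.5, -0.8]
grip_width: 0.498
grip_force: 0.0
```

```bash
python3 - <<'E'
from h import *
a=snap('top');b=snap('scene')
c=cv2.resize(a['frame'][100:300,100:380,::-1],(400,286),interpolation=cv2.INTER_CUBIC)
d=cv2.resize(b['frame'][150:290,130:326,::-1],(400,286),interpolation=cv2.INTER_CUBIC)
cv2.imwrite('pics/fin.png',np.hstack([c,d]))
E
```

```text
(no output)
```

View pics/fin.png

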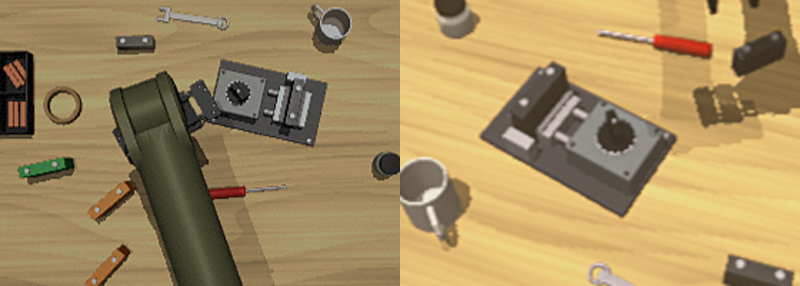

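The final view shows the cell upright at right crop (540,90), with the jaw against it and its end at the stop (518,138). The knob is turned, the arm is clear and the other things haven't moved. Handing in.

```bash
python3 -c "
from bench import ctrl
print(ctrl.close_job())"
```

```text
the job is handed in; nothing more can be done
None
```

I handed the job in at about 34 s: the cell stands upright in the clamp against the end stop, and I tightened the knob to what I judged from the torque to be its first click. I then let go; the arm is clear and no bystander looked moved in the final pictures.

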